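# Move the clip-on pan handle from the saucepan to the chapati pan

## Robot

A 6-joint arm with a two-finger parallel gripper is mounted at the origin on the work surface. World frame = base frame: x ahead of the robot, y to its left, z up, the work surface at z = 0. Lengths are in m, angles in degrees, forces in N, time in s.
With the tool pointing down it reaches from about 0.3 to 0.75 m from the base axis. Payload 8.5 kg.
Tool frame: the origin (TCP) lies midway between the tips of the shut fingers; the grasp point (between the pads) lies 19 mm behind it; z points along the fingers, y is the direction in which the jaws open and shut (so a half turn about z gives the same grasp; the last joint's range is limited). The gripper opens to 85 mm and grips with 20 to 120 N. Pads are 22 mm wide; open, the fingers measure 114 mm over their backs; the gripper's body (76 mm by 85 mm) begins 54 mm behind the grasp point. The pads swing forward as they close: fully open they stand 13 mm farther back than shut.
Start: joints at [-76.507, 21.807, 74.336, -0, 83.858, -12.336], TCP at [0.24, -0.495, 0.231] pointing down, gripper open.
Joint ranges: [-178.18, 178.18], [-50.72, 133.34], [12.68, 142.11], [-81.47, 261.47], [9.98, 163.14], [-165.26, 165.26]. Speed limits (degrees/s): [136.94, 136.94, 180, 180, 180, 180].

## Interface

Orientations are given as a 3x3 rotation matrix whose columns are the frame's x, y, z axes.
In Python, from rig import env gives the robot as it stands.
- The arm moves only by the shell command python3 -m inch 'ROWS' [FORCE]. ROWS is text: rows parted by semicolons, each of 5 numbers parted by spaces: the finger opening in mm, from 0 to 85.4, then the shift along the tool's x, y, z in mm, then the turn about the tool's z in degrees. In form: jaw dx dy dz turn; .... A call has 1 to 10 rows; each row is the pose to reach, as a shift and turn from the pose commanded when the call began, along the tool's axes at that moment; what a row does not reach only later rows make up. A row lasts 1/8 s, in which the tool goes at most 62.5 mm and 10.7 degrees, less where a joint would pass 70% of its speed; a pose out of reach is approached as far as the arm can. A call with a gripper value outside its range is refused whole. The fingers move at their own pace and stop on an object; FORCE is the grip in N (left out, the last holds). Time passes only in rows, so rows that repeat a pose let the fingers close. It gives the time, the measured TCP pose, the force and the opening at its end, in the units of the state.
- env.observe(): the state, without advancing time (a new reading comes with each control period).
- env.get_image(name): name is "side" or "top" or "wrist"; returns a dict with "color" (400x640x3 uint8, blue, green, red), "range_z" (400x640 float32, m along the optical axis (not along the pixel's ray), 0 where there is no reading), "fov_y" (degrees; the focal length in pixels is half the picture's height over the tangent of half this angle, whatever the lens; pixels are square), "cx", "cy" (the principal point, pixels), "k1" (the pictures are not rectified: a ray, as slopes to the right and down, at radius r is drawn at 1 + k1 r^2 times it, then the intrinsics apply), "R" (3x3) and "t" (3): a world point X has camera coordinates R X + t. Camera axes: x right, y down, z forward; pixel columns grow to the right and rows downward; lengths in m; the calibration is good to about 2 mm. A picture is of the moment at which its call begins.
- env.close_job(): hands the job in, once; it reports no verdict.
The state is a dict: "time_s": time; "q": joint angles; "qvel": joint speeds; "joint_efforts": joint torques, N m; "position": TCP position; "tool_rot": TCP orientation; "ft_force": force on the tool from outside, world axes, zero at the start; "wrist_torque": the same for the moment, N m; "grip_width": finger opening in m.
Only numpy, scipy, OpenCV 4.12 (cv2) and the standard library are available. Lean on these libraries where they do the work, as an engineer would, in place of code of your own. Each camera call takes 0.05 s, during which the arm holds its last target.

## Task

The saucepan is done with and the chapatis come next: squeeze the two side buttons of the clip-on handle and keep them in while you draw it straight off the saucepan, then fit it to the low chapati pan, pushed fully home in the bracket so that both catches spring out and lock when you let go. Work gently: do not drag either pan from its place or force the brackets, and leave the other things on the counter alone.

Things in the scene. Friction and masses are not known exactly. Their poses are not given: they have to be found in the camera images.
- handle: Clip-on pan handle, 0.20 kg, 177 mm long, level. Origin midway between its two buttons, at mid-height; +x points along it to the pan, z up. Metal head x = -20 to +20 mm, 32 wide (y), 22 high. On each side a black button, 22 long (x), 14 high, stands 6 mm proud: 44 mm across them when out, 33 when both are fully in. Wooden grip 24 wide, 18 high, back to x = -120 mm. Balance point near x = -3 mm.
- tongue_tip (a point): Tip of the handle's steel tongue, 57 mm in front of the handle's origin; axes as the handle's. The tongue is 22.5 mm wide, 13 mm high, tapered over its last 7 mm, and runs 37 mm from the tip back to the shoulder (the head's front face), which meets the bracket's mouth when fully home. A spring catch on each side of the tongue moves with its button. The fit has 0.75 mm of play all round: a fitted handle droops 2 to 3 degrees.
- button_left (a joint): Travel (m) of the button on the handle's +y side, with its catch: 0 = out (locked if its catch is in the bracket's window), 0.0055 = fully in. From 0.0037 on the catch is clear of the window. The spring takes 2.5 N at first and 7 N fully in, plus friction; let go at a window, it springs out by itself.
- button_right (a joint): The same for the button on the handle's -y side.
- pot: Cast-iron saucepan, dark grey, 192 mm across the rim, 95 mm high, 3 kg, loose on the counter (slides if pushed with 13 to 24 N). Origin: centre of its underside; z up; its steel bracket stands out along its own -x, mid-height 62 mm above the origin. The handle is clipped in it at the start, its origin 160 mm from the pan's axis; it must be drawn straight out (along the pan's -x) by more than 38 mm to be clear.
- griddle: Cast-iron chapati pan (low, flat), dark grey, 252 mm across the rim, 45 mm high, 3 kg, loose on the counter (slides if pushed with 13 to 24 N). Origin: centre of its underside; z up; its empty bracket stands out along its own -x, mid-height 42 mm above the origin, and the handle goes in along the pan's +x.
- griddle_lug (a point): Middle of the cast lug that carries the chapati pan's bracket, on the pan's wall, 125 mm from its axis; axes as the pan's. Box bracket 30 wide, 20.5 high, 40 long, opening 24 x 14.5 mm. Lugs differ: the mouth lies 49 to 65 mm in front (-x) of this point, not measured, so feel for it. Fully home the handle's shoulder meets the mouth; from 2 mm short of that on the catches can lock.
- griddle_inside (a point): Nominal deepest point of the chapati pan's bracket, 142 mm from the pan's axis; axes as the pan's. A spring plunger on the bracket's floor meets the tongue's tip 7 mm before home and pushes back with 1.5 N, rising to 4 N at home; beyond that the shoulder is a hard stop. With the buttons held in the tongue slides freely; with them out its ramped catches take some 20 N. A push of 7 to 10 N seats it without moving the pan.
- jar: Glass jar with a swing-top lid, 88 mm across, 128 mm high, behind the pans; leave alone. Origin: centre of its underside.
- scraper: Yellow plastic dough scraper lying flat, 85 x 125 x 5 mm; leave alone. Origin: centre of its underside.
- spoon_rest: Orange silicone spoon rest, a dish 82 mm across, 14 mm high, with a flat tail; leave alone. Origin: centre of the dish's underside.
Things that resemble listed ones, but are neither listed nor needed, are in the scene too. Of the things like the handle, leave any that is blue; of the rest the smaller one is meant.

How it is judged (in metres and radians):
On the way, in this order (a step that is already met when the one before it is completed fails the run):
1. both side buttons are held in while the handle is still in the saucepan's bracket (value of joint each of button_left, button_right above 0.0037 m and x of handle in the frame of pot above -0.168 m), for 0.1 s.
2. the handle is drawn right out of the saucepan's bracket (x of handle in the frame of pot below -0.198 m), for 0.1 s.
3. the handle is home in the chapati pan's bracket with both buttons sprung out (x of handle in the frame of griddle between -0.213 and -0.19 m and y of handle in the frame of griddle between -0.005 and 0.005 m and z of handle in the frame of griddle between 0.036 and 0.048 m and angle between the x axis of handle and the x axis of griddle, either way round below 0.12 rad and angle between the z axis of handle and the z axis of griddle, either way round below 0.12 rad and value of joint each of button_left, button_right below 0.0015 m), for 0.2 s.
At the end, for the whole second after the job is handed in: The handle sits in the chapati pan's bracket, origin 190 to 213 mm from the pan's axis, within 5 mm sideways, 6 mm in height and 7 degrees of the bracket's line; both buttons sprung out to within 1.5 mm (locked); handle let go and at rest; each pan within 5 mm of where it stood (all of step 3 and linear speed of handle below 0.02 m/s and distance of each of pot, griddle from where it was at the start of the episode below 0.005 m); the robot touches nothing.
It fails at once if the saucepan or the chapati pan is dragged more than 5 mm (distance of any of pot, griddle from where it was at the start of the episode above 0.005 m).
It fails at once if a pan is tipped or lifted (angle between any of pot, griddle's own z axis and vertical above 0.06 rad).
It fails at once if the held handle is forced against a pan or its bracket with more than 25 N (contact force between the fingers and handle above 4 N and (contact force between handle and pot above 25 N or contact force between handle and griddle above 25 N)).
It fails at once if the jar, the scraper or the spoon rest is moved more than 15 mm (distance of any of jar, scraper, spoon_rest from where it was at the start of the episode above 0.015 m).
It also fails if it takes over 72 s, if anything falls off the work surface, if the arm or the gripper's body presses on something with over 40 N, if the wrist force passes 120 N, or if a joint passes its speed limit or range.

## Working session

There is one attempt and no reset: what is moved stays moved. The work goes in short steps, Python scripts to look and compute and a shell command to move; the robot and the scene stay as the last step left them, time stands still between calls to the robot, and variables do not carry over. Pictures are saved under pics/ and viewed, and the job is handed in when it is done.

```bash
ls; mkdir -p pics; cat > h.py <<'E'
import numpy as np, cv2
from rig import env
def get(name):
    return env.get_image(name)
def K(im):
    f=200/np.tan(np.radians(im["fov_y"])/2); return f
def ray(im,u,v):
    f=K(im); d=np.array([[f,0,im["cx"]],[0,f,im["cy"]],[0,0,1.]])
    p=cv2.undistortPoints(np.array([[[u,v]]],float),d,np.array([im["k1"],0,0,0,0.]))[0,0]
    R=np.array(im["R"]);t=np.array(im["t"])
    return -R.T@t, R.T@np.array([p[0],p[1],1.])
def onplane(im,u,v,z):
    c,d=ray(im,u,v); return c+d*(z-c[2])/d[2]
def depthpt(im,u,v):
    c,d=ray(im,u,v); return c+d*im["range_z"][int(round(v)),int(round(u))]
def proj(im,X):
    R=np.array(im["R"]);t=np.array(im["t"]);f=K(im)
    p=R@np.asarray(X)+t; a=p[:2]/p[2]; a=a*(1+im["k1"]*(a@a)); return a[0]*f+im["cx"],a[1]*f+im["cy"]
E
python3 - <<'E'
from h import *
import pickle
s=env.observe(); print(s)
for n in ["top","side","wrist"]:
    im=get(n); cv2.imwrite(f"pics/{n}0.png",im["color"]); pickle.dump(im,open(f"{n}0.pkl","wb"))
    print(n,im["fov_y"],im["cx"],im["cy"],im["k1"],(-np.array(im["R"]).T@im["t"]).round(3))
E
```

```text
pics
{'time_s': 0.0, 'q': array([-7.65076754e+01,  2.18407191e+01,  7.43857368e+01, -6.44406673e-04,
        8.38603735e+01, -1.23357609e+01]), 'qvel': array([ 0.02515712,  0.02664503, -0.01940019, -0.06600527,  0.10570467,
        0.01971067]), 'joint_efforts': array([-1.88029117e-03, -4.48477471e+01, -2.31279999e+01, -3.07328919e-04,
        4.75034714e-03, -6.91183729e-06]), 'position': array([ 0.2395411 , -0.4947512 ,  0.23070855]), 'tool_rot': array([[ 9.00104849e-01,  4.35673190e-01, -3.64452972e-04],
       [ 4.35673230e-01, -9.00103701e-01,  1.47102348e-03],
       [ 3.12840022e-04, -1.48285777e-03, -9.99998852e-01]]), 'ft_force': array([ 0.27928155,  0.30990592, -0.3411514 ]), 'wrist_torque': array([-0.00428516, -0.03858072,  0.04192656]), 'grip_width': 0.08543276932503815}
top 48.38815965342536 320.7395817809625 203.96803265695476 -0.04730749124183786 [0.344 0.229 1.535]
side 45.62950695782243 318.89505178520335 199.1995784861182 0.0445093672039915 [0.028 1.003 1.185]
wrist 64.5809528211616 318.4531588521579 199.75885045129877 -0.0370626591211134 [ 0.304 -0.464  0.373]
```

View pics/top0.png

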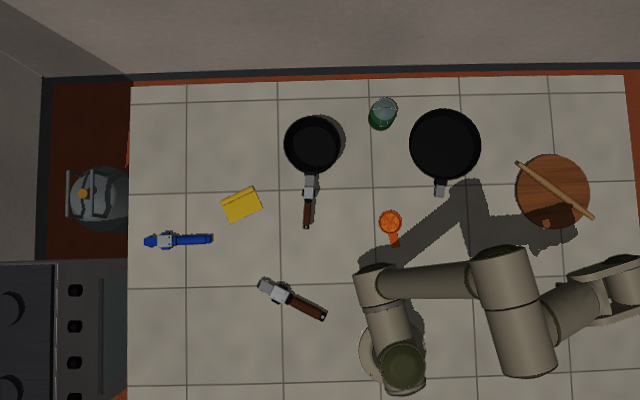

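View pics/side0.png

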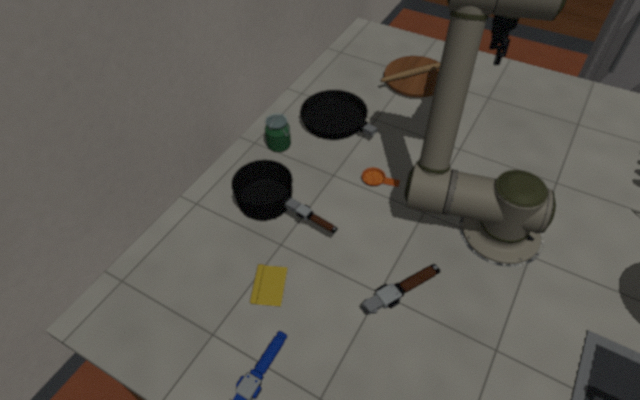

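View pics/wrist0.png

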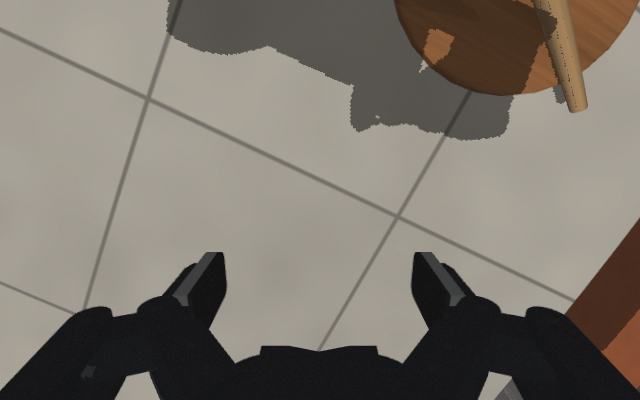

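The candidates for the handle in the top view are:
- (309,200): short, wooden grip, clipped in the saucepan.
- (292,298): loose, larger, wooden grip.
- (180,240): blue, to be left alone.

The pans are the saucepan at (312,144) and the low pan at (445,144). The board at (552,190) is neither. I choose the handle at (309,200) and will measure and crop it to check.

```bash
python3 - <<'E'
from h import *
import pickle
im=pickle.load(open("top0.pkl","rb")); c=im["color"]
cv2.imwrite("pics/crop_top.png",cv2.resize(c[100:330,240:500],None,fx=3,fy=2.6,interpolation=cv2.INTER_CUBIC))
# dark pans mask
hsv=cv2.cvtColor(c,cv2.COLOR_BGR2HSV)
m=((c.max(2)<45)).astype(np.uint8)*255
m[220:]=0
n,l,st,ce=cv2.connectedComponentsWithStats(m)
for i in range(1,n):
    if st[i,4]>300: print(st[i],ce[i])
for (u,v,z) in [(312,144,.095),(445,144,.045),(309,180,.073),(306,226,.071),(440,190,.052),(292,298,.02),(276,290,.03),(325,318,.02),(384,114,.128),(390,222,.014),(242,205,.005)]:
    print(u,v,onplane(im,u,v,z).round(3), depthpt(im,u,v).round(3))
E
```

```text
[   36    62   604   158 14441] [151.94238626 123.06412298]
[ 409  108   72   88 4144] [444.3730695  144.61221042]
[ 284  115   57   62 2626] [312.19306931 144.27951257]
[522 202  53  18 618] [551.7961165  212.52912621]
312 144 [0.693 0.248 0.095] [0.713 0.249 0.012]
445 144 [ 0.693 -0.207  0.045] [ 0.701 -0.217  0.011]
309 180 [0.577 0.261 0.073] [0.577 0.261 0.074]
306 226 [0.424 0.275 0.071] [0.425 0.275 0.067]
440 190 [ 0.533 -0.179  0.052] [ 0.532 -0.176  0.06 ]
292 298 [0.187 0.33  0.02 ] [0.187 0.33  0.024]
276 290 [0.216 0.382 0.03 ] [0.216 0.382 0.034]
325 318 [0.118 0.221 0.02 ] [0.115 0.221 0.002]
384 114 [0.778 0.011 0.128] [0.78  0.01  0.122]
390 222 [ 0.433 -0.011  0.014] [ 0.433 -0.012  0.006]
242 205 [0.507 0.497 0.005] [ 0.508  0.498 -0.001]
```

View pics/crop_top.png

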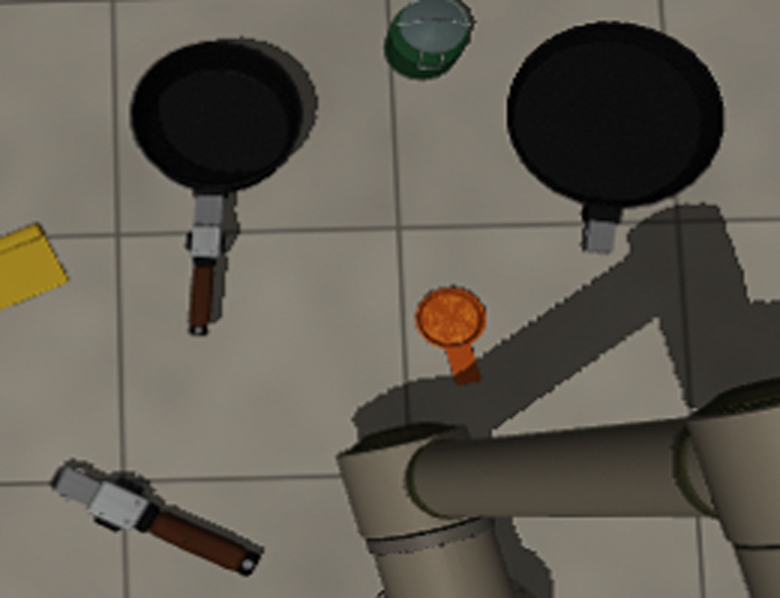

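The crop confirms it: the handle at (309,192), short with a wooden grip, sits in the saucepan. The loose one at (292,298) is clearly bigger. I'll first look at the griddle's bracket from the wrist camera on the way.

```bash
python3 -m inch '85 60 -30 0 8; 85 115 -55 0 16; 85 170 -82 0 24; 85 225 -110 0 31; 85 280 -136 0 36; 85 330 -160 0 36; 85 370 -180 0 36; 85 370 -180 0 36; 85 370 -180 0 36'
python3 - <<'E'
from h import *
import pickle
s=env.observe(); print(s["time_s"],s["position"],s["tool_rot"].round(4).tolist(),s["ft_force"])
im=get("wrist"); s=env.observe(); cv2.imwrite("pics/w1.png",im["color"]); im["s"]=s; pickle.dump(im,open("w1.pkl","wb"))
print(np.array(im["R"]).round(4).tolist(),(-np.array(im["R"]).T@im["t"]).round(4))
E
```

```text
time_s: 1.27
position: [0.494, -0.172, 0.2311]
tool_rot: [[0.984, -0.176, -0.001], [-0.176, -0.984, 0.0], [-0.001, 0.0, -1.0]]
ft_force: [0.3, 0.3, -0.4]
grip_width: 0.0848
1.275 [ 0.49397851 -0.17202251  0.23111843] [[0.9843, -0.1764, -0.0006], [-0.1764, -0.9843, 0.0001], [-0.0006, 0.0, -1.0]] [ 0.28295     0.28378382 -0.39060564]
[[-0.1778, -0.9841, -0.0005], [-0.9445, 0.1705, 0.2807], [-0.2761, 0.0504, -0.9598]] [ 0.5645 -0.1843  0.3733]
```

View pics/w1.png

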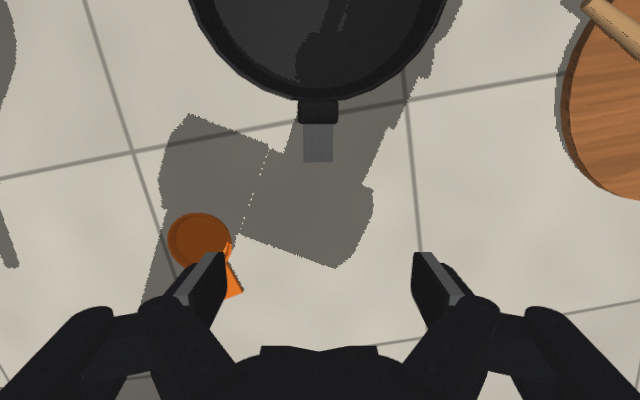

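The wrist picture shows the griddle's lug at (318,112) and the steel bracket spanning columns 303–333 and rows 124–162, with its mouth at row 162. Next I'll measure its centreline and mouth.

```bash
cat >> h.py <<'E'
def edges(im,r0,r1,u0,u1,sgn=(1,-1),step=2):
    """per-row left/right edge columns by max gradient (subpixel)"""
    g=cv2.GaussianBlur(cv2.cvtColor(im["color"],cv2.COLOR_BGR2GRAY).astype(float),(3,3),0)
    out=[]
    for v in range(r0,r1,step):
        d=np.abs(np.gradient(g[v]))
        e=[]
        for (a,b) in (u0,u1):
            k=a+int(np.argmax(d[a:b])); y0,y1,y2=d[k-1:k+2]; den=y0-2*y1+y2
            e.append(k+(0.5*(y0-y2)/den if den else 0))
        out.append((v,*e))
    return np.array(out)
E
python3 - <<'E'
from h import *
import pickle
im=pickle.load(open("w1.pkl","rb")); c=im["color"]
cv2.imwrite("pics/w1c.png",cv2.resize(c[85:180,270:370],None,fx=6,fy=6,interpolation=cv2.INTER_NEAREST))
E_=edges(im,128,158,(296,310),(326,340)); print(E_.round(2).tolist())
z=.05225
L=np.array([onplane(im,u,v,z)[:2] for v,u,_ in E_]); R=np.array([onplane(im,u,v,z)[:2] for v,_,u in E_])
M=(L+R)/2; print("w",np.linalg.norm(L-R,axis=1).round(4))
dx,dy,x0,y0=cv2.fitLine((M*1000).astype(np.float32),cv2.DIST_HUBER,0,.01,.01).ravel()
print("axis yaw",np.degrees(np.arctan(dy/dx)),"pt",x0,y0)
for n,A in(("L",L),("R",R)):
    a=cv2.fitLine((A*1000).astype(np.float32),cv2.DIST_HUBER,0,.01,.01).ravel(); print(n,np.degrees(np.arctan(a[1]/a[0])),a[2:])
g=cv2.cvtColor(c,cv2.COLOR_BGR2GRAY).astype(float)
print(g[150:172,308:328].mean(1).round(1)); print(g[112:130,308:328].mean(1).round(1))
print("mouth",onplane(im,318,161.5,z), "lug front",onplane(im,318,124,z))
print("depth",[depthpt(im,318,v).round(4).tolist() for v in (130,140,150,158)])
# pan rim contour circle
m=(c.max(2)<60).astype(np.uint8)
E
```

```text
[[128.0, 302.42, 332.74], [130.0, 302.34, 332.69], [132.0, 302.43, 332.69], [134.0, 302.51, 332.71], [136.0, 302.67, 332.64], [138.0, 302.71, 332.67], [140.0, 302.71, 332.57], [142.0, 302.69, 332.42], [144.0, 302.68, 332.41], [146.0, 302.68, 332.36], [148.0, 302.67, 332.4], [150.0, 302.86, 332.4], [152.0, 302.95, 332.38], [154.0, 302.96, 332.27], [156.0, 302.91, 332.36]]
w [0.0301 0.0302 0.0301 0.0301 0.03   0.03   0.0299 0.0299 0.0299 0.0299
 0.03   0.0299 0.0298 0.0297 0.0299]
axis yaw -10.196067 pt 531.90576 -177.36336
L -9.779768 [ 536.32684 -162.9217 ]
R -10.487075 [ 529.24084 -192.11414]
[ 81.   80.8  81.   80.6  80.4  80.2  80.3  80.2  80.4  80.2  79.7  80.
  94.2 100.1 100.6 100.6 100.4 100.4 100.6 100.5 100.3 100.5]
[30.4 30.  30.  29.8 28.8 28.5 28.  27.8 26.8 25.3 25.  32.8 68.9 83.5
 82.8 83.  82.8 82.8]
mouth [ 0.51227275 -0.17421328  0.05225   ] lug front [ 0.54908529 -0.18087894  0.05225   ]
depth [[0.5433, -0.1798, 0.0522], [0.5338, -0.1781, 0.0533], [0.5238, -0.1763, 0.0519], [0.5157, -0.1748, 0.0512]]
```

View pics/w1c.png

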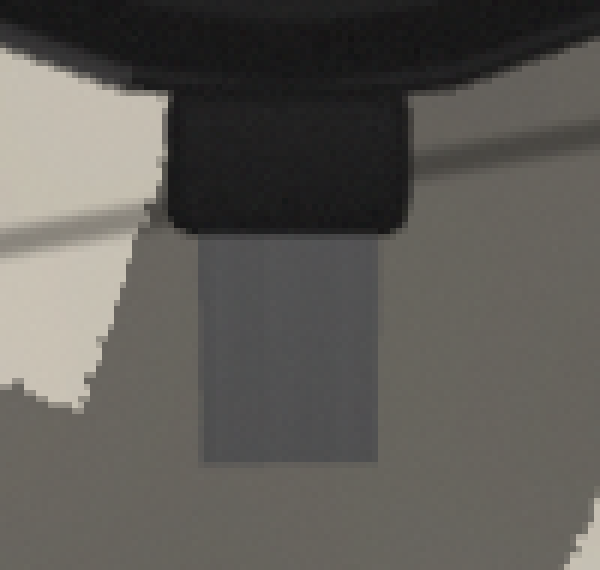

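```bash
python3 -m inch '85 -5 -62 -10 -5; 85 -10 -124 -20 -5; 85 -15 -186 -20 -5; 85 -20 -248 -20 -5; 85 -25 -310 -20 -5; 85 -30 -370 -20 -5; 85 -35 -420 -20 -5; 85 -35 -438 -20 -5; 85 -35 -438 -20 -5'
python3 - <<'E'
from h import *
import pickle
s=env.observe(); print(s["time_s"],s["position"],s["tool_rot"].round(4).tolist(),s["ft_force"])
im=get("wrist"); s=env.observe(); cv2.imwrite("pics/w2.png",im["color"]); im["s"]=s; pickle.dump(im,open("w2.pkl","wb"))
E
```

```text
time_s: 2.45
position: [0.5375, 0.2649, 0.251]
tool_rot: [[0.996, -0.09, -0.0], [-0.09, -0.996, -0.0], [-0.0, 0.0, -1.0]]
ft_force: [-0.2, -0.8, 0.0]
grip_width: 0.0852
2.45 [0.53746752 0.2648786  0.2510144 ] [[0.9959, -0.0902, -0.0004], [-0.0902, -0.9959, -0.0004], [-0.0003, 0.0005, -1.0]] [-0.21328776 -0.81372359  0.00969439]
```

View pics/w2.png

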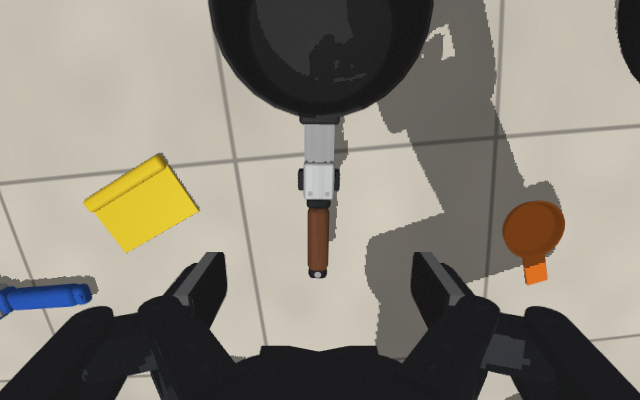

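The wrist picture shows the pot's bracket at columns 304–335 and rows 123–163, the head at (319,182) with the black buttons at (301,180) and (338,180), and the short wooden grip ending at row 277. This is the right handle.

```bash
python3 - <<'E'
from h import *
import pickle
im=pickle.load(open("w2.pkl","rb")); c=im["color"]
cv2.imwrite("pics/w2c.png",cv2.resize(c[105:285,280:360],None,fx=4,fy=3.3,interpolation=cv2.INTER_NEAREST))
def line(rows,a,b,z):
    E_=edges(im,*rows,a,b)
    L=np.array([onplane(im,u,v,z)[:2] for v,u,_ in E_]); R=np.array([onplane(im,u,v,z)[:2] for v,_,u in E_])
    M=(L+R)/2*1000
    l=cv2.fitLine(M.astype(np.float32),cv2.DIST_HUBER,0,.01,.01).ravel()
    print("w",np.linalg.norm(L-R,axis=1).round(4)[::3],"yaw",np.degrees(np.arctan(l[1]/l[0])).round(2),"pt",l[2:].round(1)); return E_
line((128,160),(296,311),(326,342),.07225)
line((172,192),(293,305),(333,345),.069) # buttons
line((170,196),(300,312),(328,340-2),.073) # head
line((215,265),(300,312),(325,336),.067)
g=cv2.cvtColor(c,cv2.COLOR_BGR2GRAY).astype(float)
print("col319",list(zip(range(156,210),g[156:210,312:326].mean(1).round(0))))
print("btn L",g[160:205,300:304].mean(1).round(0)); print("btn R",g[160:205,334:338].mean(1).round(0))
for v in (163,200): print(v,onplane(im,319,v,.073).round(4))
print([ (v,depthpt(im,319,v).round(4).tolist()) for v in (130,150,175,190,220,260)])
E
```

```text
w [0.03   0.0301 0.0301 0.0301 0.031  0.03  ] yaw -5.79 pt [576.7 261.4]
w [0.0434 0.044  0.0439 0.042 ] yaw -5.57 pt [534.9 265.8]
w [0.0314 0.0312 0.0311 0.031  0.0329] yaw -5.8 pt [537.5 265.5]
w [0.0238 0.031  0.0348 0.0309 0.0286 0.0236 0.0236 0.0236 0.0236] yaw -10.88 pt [466.3 271.2]
col319 [(156, np.float64(159.0)), (157, np.float64(159.0)), (158, np.float64(159.0)), (159, np.float64(159.0)), (160, np.float64(159.0)), (161, np.float64(144.0)), (162, np.float64(106.0)), (163, np.float64(117.0)), (164, np.float64(147.0)), (165, np.float64(176.0)), (166, np.float64(192.0)), (167, np.float64(195.0)), (168, np.float64(195.0)), (169, np.float64(195.0)), (170, np.float64(195.0)), (171, np.float64(195.0)), (172, np.float64(195.0)), (173, np.float64(195.0)), (174, np.float64(195.0)), (175, np.float64(195.0)), (176, np.float64(195.0)), (177, np.float64(195.0)), (178, np.float64(196.0)), (179, np.float64(195.0)), (180, np.float64(195.0)), (181, np.float64(195.0)), (182, np.float64(195.0)), (183, np.float64(195.0)), (184, np.float64(195.0)), (185, np.float64(195.0)), (186, np.float64(195
[... 618 characters left out ...]
8. 195. 191. 190. 189. 114.  40.  40.  48.  61.  62.
  62.  60.  58.  59.  60.  61.  62.  62.  62.  62.  62.  62.  62.  62.
  62.  57. 137. 178. 186. 185. 188. 189. 191. 194. 195. 195. 195. 194.
 195. 195. 196.]
btn R [104. 104. 104. 104. 102. 102. 102. 101.  77.  51.  38.  41.  47.  49.
  48.  47.  48.  52.  52.  53.  51.  50.  49.  48.  44.  45.  45.  42.
  42.  41.  63.  99. 125. 129. 128. 128. 128. 128. 129. 126. 121. 110.
 105. 106. 106.]
163 [0.5545 0.2633 0.073 ]
200 [0.5153 0.2669 0.073 ]
[(130, [0.5873, 0.2603, 0.0726]), (150, [0.5675, 0.2621, 0.0716]), (175, [0.5418, 0.2645, 0.0717]), (190, [0.5256, 0.2659, 0.0708]), (220, [0.4913, 0.2691, 0.0682]), (260, [0.4419, 0.2736, 0.0655])]
```

View pics/w2c.png

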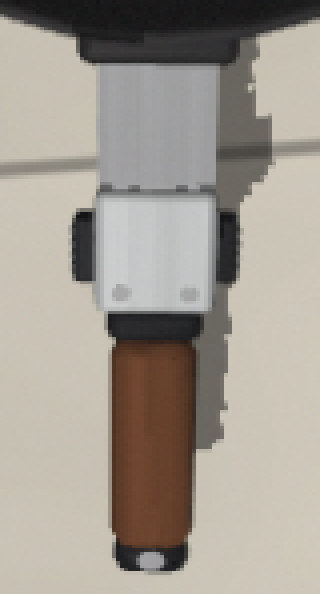

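```bash
python3 -m inch '85 -2.8 -0.6 50 0.5; 85 -2.8 -0.6 100 0.5; 85 -2.8 -0.6 150 0.5; 85 -2.8 -0.6 185 0.5; 85 -2.8 -0.6 205 0.5; 70 -2.8 -0.6 209 0.5; 56 -2.8 -0.6 209 0.5; 50 -2.8 -0.6 209 0.5; 50 -2.8 -0.6 209 0.5; 50 -2.8 -0.6 209 0.5' 20
python3 - <<'E'
from h import *
import pickle
s=env.observe(); print(s["time_s"],s["position"],s["ft_force"],s["wrist_torque"],s["grip_width"])
for n in ("wrist","side"):
    im=get(n); cv2.imwrite(f"pics/{n}3.png",im["color"]); pickle.dump(im,open(f"{n}3.pkl","wb"))
cv2.imwrite("pics/s3c.png",cv2.resize(im["color"][150:250,230:350],None,fx=6,fy=6,interpolation=cv2.INTER_CUBIC))
E
```

```text
time_s: 3.75
position: [0.5345, 0.2664, 0.0427]
tool_rot: [[0.995, -0.099, 0.001], [-0.099, -0.995, 0.0], [0.001, -0.0, -1.0]]
ft_force: [-0.3, -0.2, -0.3]
grip_width: 0.05
3.75 [0.53449001 0.26638586 0.04271308] [-0.32218074 -0.15166842 -0.34919984] [ 0.01741309 -0.02844092  0.02794074] 0.050007249322878776
```

View pics/wrist3.png

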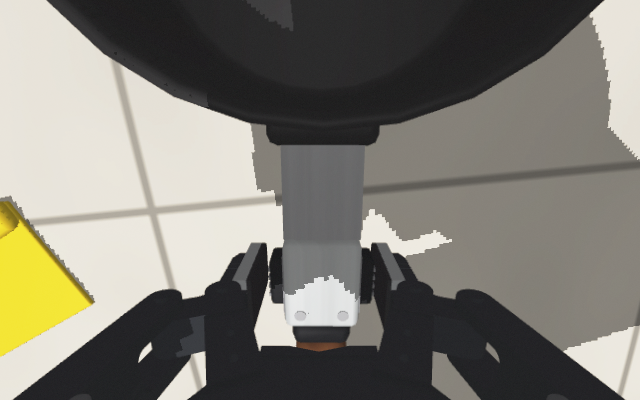

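View pics/s3c.png

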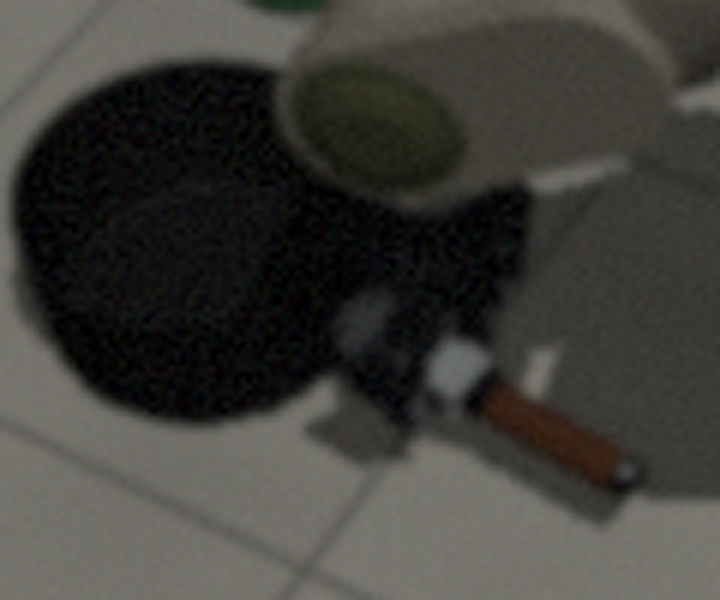

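The wrist picture has the pads straddling the buttons. The left gap (267–271) looks wider than the right one (~372), so the handle sits about 2–3 px to the right. I'll measure that.

```bash
python3 - <<'E'
from h import *
import pickle
im=pickle.load(open("wrist3.pkl","rb")); c=im["color"]
cv2.imwrite("pics/w3c.png",cv2.resize(c[120:350,225:415],None,fx=4,fy=2.6,interpolation=cv2.INTER_CUBIC))
s=env.observe(); p=s["position"];R=s["tool_rot"]
def line(rows,a,b,z):
    E_=edges(im,*rows,a,b)
    L=np.array([onplane(im,u,v,z) for v,u,_ in E_]); Q=np.array([onplane(im,u,v,z) for v,_,u in E_])
    T=((L+Q)/2-p)@R*1000
    print("w",np.linalg.norm(L-Q,axis=1).round(4)[::4]); print("tool xy",T[::4,:2].round(2).tolist())
line((150,235),(274,290),(356,370),.07225)
line((246,300),(276,292),(352,366),.0715)
# fingers: symmetric about? left/right pad outlines
print(edges(im,246,262,(255,270),(370,384)).round(1).tolist())
E
```

```text
w [0.0299 0.0299 0.0299 0.0299 0.0299 0.0328 0.0325 0.0298 0.0324 0.0303
 0.03  ]
tool xy [[57.12, 0.9], [54.27, 0.9], [51.37, 0.88], [48.44, 0.86], [45.46, 0.85], [42.45, -0.6], [39.39, -0.52], [36.28, 0.85], [33.12, 2.06], [29.92, 0.96], [26.67, 0.81]]
w [0.0306 0.0312 0.0316 0.0316 0.0314 0.0314 0.0295]
tool xy [[19.67, 0.69], [16.24, 0.69], [12.75, 0.68], [9.2, 0.63], [5.58, 0.62], [1.91, 0.72], [-1.82, -0.47]]
[[246.0, 266.3, 370.7], [248.0, 266.5, 370.8], [250.0, 266.5, 371.0], [252.0, 266.7, 379.7], [254.0, 266.8, 380.5], [256.0, 267.0, 381.1], [258.0, 266.9, 382.1], [260.0, 266.8, 383.1]]
```

View pics/w3c.png

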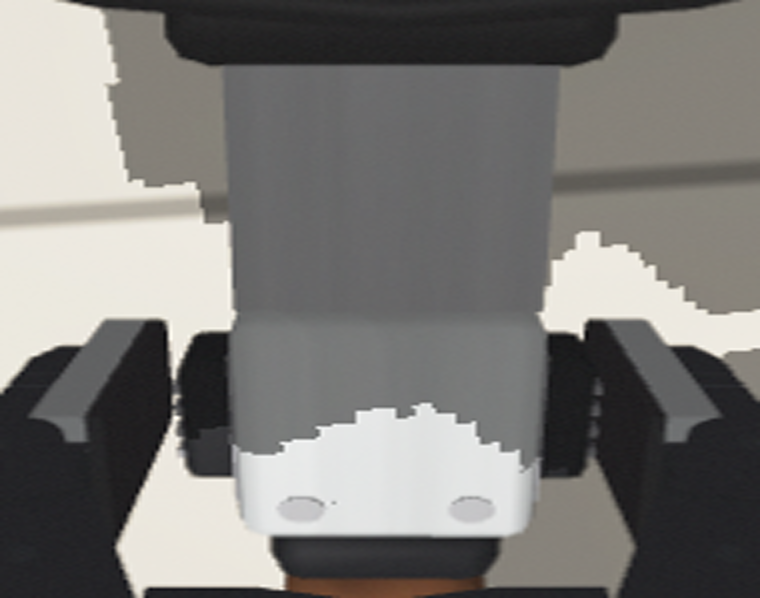

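```bash
python3 -m inch '50 0.5 0.3 0.5 0; 48 1 0.6 1 0; 46 1 0.6 1 0; 44 1 0.6 1 0; 42 1 0.6 1 0; 40 1 0.6 1 0; 40 1 0.6 1 0; 40 1 0.6 1 0' 20
python3 - <<'E'
from h import *
s=env.observe(); print(s["time_s"],s["position"],s["ft_force"],s["wrist_torque"],s["grip_width"], s["ft_force"]@s["tool_rot"])
E
```

```text
time_s: 4.85
position: [0.5353, 0.2657, 0.0415]
tool_rot: [[0.995, -0.099, 0.0], [-0.099, -0.995, 0.0], [0.0, -0.0, -1.0]]
ft_force: [-2.4, -0.7, 2.9]
grip_width: 0.0403
4.85 [0.53529633 0.26570525 0.04146011] [-2.42590763 -0.729219    2.88294305] [-0.1294226   0.26309601 -0.0256686 ] 0.04031130053016557 [-2.34179508  0.9649244  -2.88323872]
```

```bash
python3 -m inch '38 0 0 -0.3 0; 36 0 0 -0.6 0; 34 0 0 -0.9 0; 31 0 0 -1 0; 28 0 0 -1 0; 28 0 0 -1 0; 28 0 0 -1 0' 40
python3 - <<'E'
from h import *
s=env.observe(); print(s["time_s"],s["position"],s["ft_force"],s["wrist_torque"],s["grip_width"], s["ft_force"]@s["tool_rot"])
im=get("wrist"); cv2.imwrite("pics/w4c.png",cv2.resize(im["color"][120:350,225:415],None,fx=4,fy=2.6,interpolation=cv2.INTER_CUBIC))
E
```

```text
time_s: 5.72
position: [0.5351, 0.2656, 0.0422]
tool_rot: [[0.995, -0.099, -0.001], [-0.099, -0.995, -0.0], [-0.001, 0.0, -1.0]]
ft_force: [-5.0, -0.3, 2.1]
grip_width: 0.0318
5.725 [0.53512609 0.26558709 0.04222957] [-5.02265459 -0.25278464  2.12119405] [-0.09725947  0.41806976 -0.03934525] 0.03178819184092593 [-4.97420878  0.74817057 -2.11846907]
```

View pics/w4c.png

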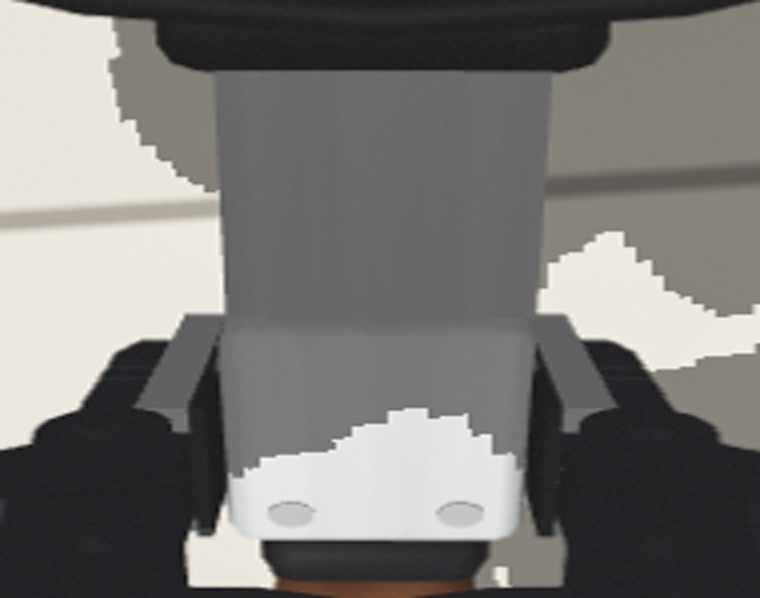

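Both buttons are fully in (opening 31.8 mm) and forces are small. The 5 N along -x is the pot's plunger. I'll draw it out gently.

```bash
python3 -m inch '28 -1 0 0 0; 28 -3 0 0 0; 28 -6 0 0 0; 28 -10 0 0 0'
python3 - <<'E'
from h import *
s=env.observe(); print(s["time_s"],s["position"],s["ft_force"],s["wrist_torque"],s["grip_width"], s["ft_force"]@s["tool_rot"])
E
```

```text
time_s: 6.28
position: [0.5254, 0.2667, 0.0422]
tool_rot: [[0.995, -0.099, 0.001], [-0.099, -0.995, 0.0], [0.001, -0.0, -1.0]]
ft_force: [0.8, -0.1, -1.6]
grip_width: 0.0318
6.275 [0.52540601 0.26669156 0.04224259] [ 0.81614509 -0.1002119  -1.60161991] [-0.02234546  0.02398406 -0.03440148] 0.031830045129588175 [0.82122506 0.01935882 1.60204126]
```

```bash
python3 -m inch '28 -6 0 0 0; 28 -12 0 0 0; 28 -18 0 0 0; 28 -24 0 0 0; 28 -30 0 0 0; 28 -36 0 0 0; 28 -42 0 0 0; 28 -50 0 0 0; 28 -50 0 0 0'
python3 - <<'E'
from h import *
import pickle
s=env.observe(); print(s["time_s"],s["position"],s["ft_force"],s["wrist_torque"],s["grip_width"], s["ft_force"]@s["tool_rot"])
for n in ("wrist","side"):
    im=get(n); cv2.imwrite(f"pics/{n}5.png",im["color"]); pickle.dump(im,open(f"{n}5.pkl","wb"))
cv2.imwrite("pics/s5c.png",cv2.resize(im["color"][150:250,230:350],None,fx=6,fy=6,interpolation=cv2.INTER_CUBIC))
E
```

```text
time_s: 7.4
position: [0.475, 0.2716, 0.0423]
tool_rot: [[0.995, -0.098, -0.0], [-0.098, -0.995, -0.0], [-0.0, 0.0, -1.0]]
ft_force: [-0.1, 0.4, -2.9]
grip_width: 0.032
7.4 [0.47500554 0.2716419  0.04234875] [-0.13477652  0.37042958 -2.90583389] [ 0.00795336  0.00150403 -0.02296148] 0.03197348223596538 [-0.1694058  -0.35581413  2.90584779]
```

View pics/wrist5.png

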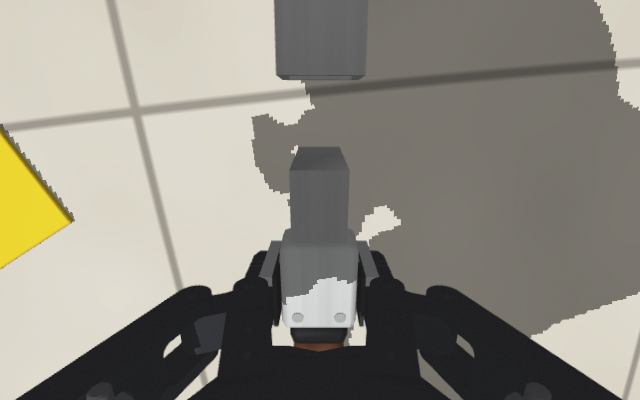

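View pics/s5c.png

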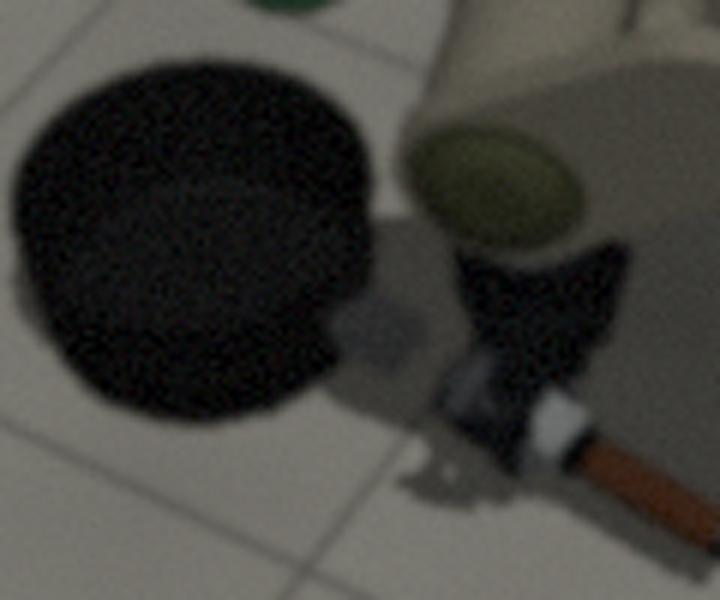

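```bash
python3 -m inch '28 0 0 -30 0; 28 0 0 -70 0; 28 2 50 -80 1; 28 3 100 -80 2; 28 4 155 -80 3; 28 6 210 -80 4.5; 28 7 265 -80 4.5; 28 9 320 -80 4.5; 28 10 375 -80 4.5; 28 11 420 -80 4.5'
python3 - <<'E'
from h import *
import pickle
im=pickle.load(open("wrist5.pkl","rb")); p=np.array([0.47500554,0.2716419,0.04234875]); R=np.array([[.9951,-.0985,0],[-.0985,-.9951,0],[0,0,-1.]])
def line(rows,a,b,z):
    E_=edges(im,*rows,a,b)
    L=np.array([onplane(im,u,v,z) for v,u,_ in E_]); Q=np.array([onplane(im,u,v,z) for v,_,u in E_])
    T=((L+Q)/2-p)@R*1000
    print("w",np.linalg.norm(L-Q,axis=1).round(4)[::4]); print("tool xy",T[::4,:2].round(2).tolist())
line((174,226),(284,296),(342,356),.0685)
line((10,70),(268,282),(358,374),.07225)
line((248,300),(276,292),(350,366),.0715)
print("tip",((onplane(im,319,148,.066)-p)@R).round(4))
print("heights",[(v,round(float(depthpt(im,319,v)[2]),4)) for v in (30,50,175,190,205,220,250,270,290,310)])
E
python3 - <<'E'
from h import *
s=env.observe(); print(s["time_s"],s["position"],s["tool_rot"].round(4).tolist(),s["ft_force"],s["grip_width"])
E
```

```text
time_s: 8.75
position: [0.4449, -0.1498, 0.1225]
tool_rot: [[0.984, -0.178, 0.001], [-0.178, -0.984, -0.0], [0.001, 0.0, -1.0]]
ft_force: [0.9, 0.3, -1.4]
grip_width: 0.0318
w [0.0225 0.0225 0.0224 0.0224 0.0225 0.0223 0.0223]
tool xy [[47.68, -0.33], [44.62, -0.34], [41.51, -0.35], [38.36, -0.35], [35.16, -0.4], [31.91, -0.37], [28.61, -0.41]]
w [0.0299 0.0299 0.0299 0.0298 0.0298 0.0298 0.0299 0.0299]
tool xy [[101.74, 0.3], [99.41, 0.29], [97.06, 0.28], [94.68, 0.27], [92.28, 0.28], [89.85, 0.24], [87.4, 0.24], [84.93, 0.21]]
w [0.0299 0.0308 0.0309 0.0308 0.0309 0.0307 0.0307]
tool xy [[18.92, -0.47], [15.49, -0.49], [11.99, -0.5], [8.44, -0.52], [4.82, -0.52], [1.14, -0.57], [-2.61, -0.58]]
tip [ 0.057  -0.0003 -0.0237]
heights [(30, 0.0717), (50, 0.0719), (175, 0.0683), (190, 0.0678), (205, 0.0691), (220, 0.0669), (250, 0.0709), (270, 0.0698), (290, 0.0714), (310, 0.07)]
8.75 [ 0.44489567 -0.14979976  0.12251328] [[0.9841, -0.1778, 0.0007], [-0.1778, -0.9841, -0.0004], [0.0007, 0.0003, -1.0]] [ 0.89300751  0.26268353 -1.36872333] 0.03176715054078197
```

```bash
python3 -m inch '28 1 12 10 0; 28 1 12 40 0; 28 1 12 70 0; 28 1 12 90 0; 28 1 12 100 0; 28 1 12 100 0; 28 1 12 100 0'
python3 - <<'E'
from h import *
import pickle
s=env.observe(); p=s["position"];R=s["tool_rot"]; print(s["time_s"],p,R.round(4).tolist(),s["ft_force"],s["grip_width"])
im=get("wrist"); cv2.imwrite("pics/w6.png",im["color"]); pickle.dump((im,p,R),open("w6.pkl","wb"))
E
```

```text
time_s: 9.62
position: [0.4443, -0.1595, 0.0229]
tool_rot: [[0.984, -0.176, 0.001], [-0.176, -0.984, -0.001], [0.001, 0.0, -1.0]]
ft_force: [-0.2, -0.1, -2.7]
grip_width: 0.0312
9.625 [ 0.44432285 -0.15949732  0.02294403] [[0.9843, -0.1763, 0.001], [-0.1763, -0.9843, -0.0007], [0.0011, 0.0005, -1.0]] [-0.2433065  -0.07332678 -2.69678694] 0.031170704400511905
```

View pics/w6.png

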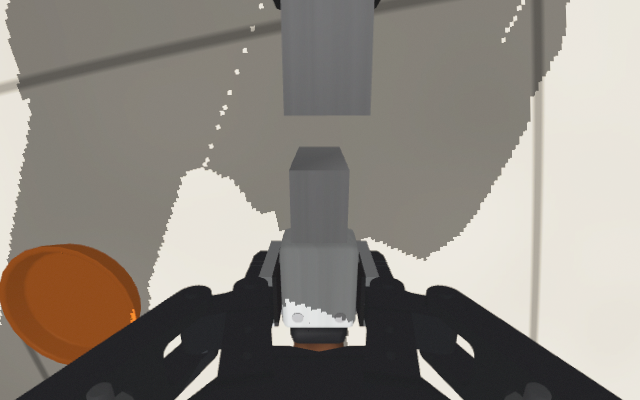

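The tongue is in front of the griddle's bracket: its centre is at column 319 and the bracket's at column 327, mouth at row 115. A small +y correction is needed.

```bash
python3 - <<'E'
from h import *
import pickle
im,p,R=pickle.load(open("w6.pkl","rb"))
def line(rows,a,b,z):
    E_=edges(im,*rows,a,b)
    L=np.array([onplane(im,u,v,z) for v,u,_ in E_]); Q=np.array([onplane(im,u,v,z) for v,_,u in E_])
    T=((L+Q)/2-p)@R*1000
    print("w",np.linalg.norm(L-Q,axis=1).round(4)[::4]); print("tool xy",T[::4,:2].round(2).tolist(), np.degrees(np.polyfit(T[:,0],T[:,1],1)[0]))
line((174,226),(284,296),(342,356),.0485)
line((16,110),(274,290),(364,380),.05225)
line((248,290),(276,292),(350,366),.0515)
print("mouth",((onplane(im,327,115,.05225)-p)@R).round(4),"tip",((onplane(im,319,148,.046)-p)@R).round(4))
print("heights",[(v,round(float(np.median([depthpt(im,u,v)[2] for u in range(308,330,2)])),4)) for v in (20,30,50,70,90,105,175,190,205,220,250,270,290,310)])
E
```

```text
w [0.0226 0.0226 0.0226 0.0225 0.0225 0.0224 0.0224]
tool xy [[47.51, -0.33], [44.43, -0.33], [41.31, -0.33], [38.14, -0.34], [34.92, -0.36], [31.66, -0.39], [28.35, -0.44]] 0.2322541864962684
w [0.03   0.0299 0.0318 0.0299 0.0298 0.0299 0.0299 0.0299 0.0299 0.0299
 0.0299 0.0299]
tool xy [[100.15, 2.38], [97.78, 2.31], [95.4, 1.4], [92.99, 2.36], [90.55, 2.36], [88.09, 2.37], [85.6, 2.38], [83.09, 2.38], [80.55, 2.37], [77.98, 2.41], [75.38, 2.37], [72.75, 2.37]] -0.4820402078929554
w [0.03   0.031  0.031  0.031  0.031  0.0309]
tool xy [[18.6, -0.43], [15.15, -0.48], [11.64, -0.52], [8.06, -0.51], [4.43, -0.54], [0.73, -0.54]] 0.3400791331753055
mouth [ 0.0691  0.0025 -0.0292] tip [ 0.0569 -0.0003 -0.023 ]
heights [(20, 0.0522), (30, 0.0522), (50, 0.0513), (70, 0.0518), (90, 0.0519), (105, 0.0521), (175, 0.0494), (190, 0.0492), (205, 0.0487), (220, 0.0481), (250, 0.0515), (270, 0.0519), (290, 0.0513), (310, 0.0508)]
```

```bash
python3 -m inch '28 2 2.9 0.6 -0.3; 28 5 2.9 0.6 -0.3; 28 8 2.9 0.6 -0.3; 28 10 2.9 0.6 -0.3; 28 12 2.9 0.6 -0.3; 28 14 2.9 0.6 -0.3; 28 16 2.9 0.6 -0.3; 28 16 2.9 0.6 -0.3'
python3 - <<'E'
from h import *
import pickle
s=env.observe(); p=s["position"];R=s["tool_rot"]; print(s["time_s"],p,R.round(4).tolist(),s["ft_force"]@R,s["wrist_torque"]@R,s["grip_width"])
im=get("wrist"); cv2.imwrite("pics/w7.png",im["color"]); pickle.dump((im,p,R),open("w7.pkl","wb"))
def line(rows,a,b,z):
    E_=edges(im,*rows,a,b)
    L=np.array([onplane(im,u,v,z) for v,u,_ in E_]); Q=np.array([onplane(im,u,v,z) for v,_,u in E_])
    T=((L+Q)/2-p)@R*1000
    print("tool xy",T[::4,:2].round(2).tolist(), np.degrees(np.polyfit(T[:,0],T[:,1],1)[0]))
line((174,226),(284,296),(342,356),.0485)
line((90,140),(268,286),(354,372),.05225)
E
```

```text
time_s: 10.68
position: [0.4593, -0.1652, 0.0217]
tool_rot: [[0.985, -0.171, 0.0], [-0.171, -0.985, -0.0], [0.0, 0.0, -1.0]]
ft_force: [-0.2, 0.6, -2.7]
grip_width: 0.0317
10.675 [ 0.45926964 -0.16515907  0.02170313] [[0.9852, -0.1713, 0.0], [-0.1713, -0.9852, -0.0], [0.0, 0.0, -1.0]] [-0.30316539 -0.56420065  2.65620027] [ 0.00624654  0.00721273 -0.04957529] 0.03171757761464481
tool xy [[47.78, -0.34], [44.74, -0.34], [41.65, -0.34], [38.51, -0.35], [35.33, -0.38], [32.1, -0.41], [28.82, -0.43]] 0.23010928060166436
tool xy [[77.27, -0.19], [74.7, -0.19], [72.09, -0.24], [69.45, -0.23], [66.78, -0.24], [64.08, -0.26], [61.34, -0.29]] 0.2469798546343988
```

View pics/w7.png

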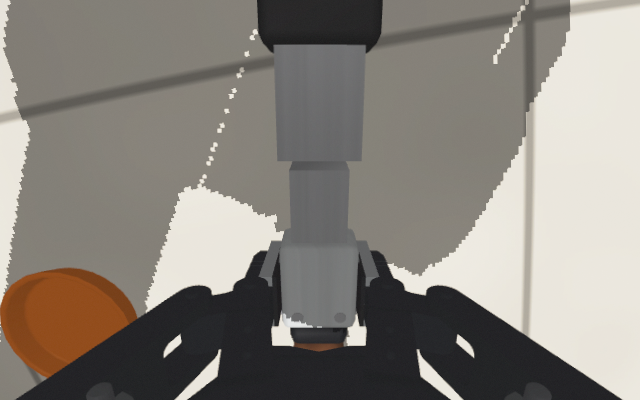

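The alignment matches to 0.1 mm and the tip has entered without any force. I'll slide it in further.

```bash
python3 -m inch '28 2 0 -0.4 0; 28 5 0 -0.4 0; 28 8 0 -0.4 0; 28 11 0 -0.4 0; 28 14 0 -0.4 0; 28 17 0 -0.4 0; 28 20 0 -0.4 0; 28 20 0 -0.4 0'
python3 - <<'E'
from h import *
s=env.observe(); p=s["position"];R=s["tool_rot"]; print(s["time_s"],p,s["ft_force"]@R,s["wrist_torque"]@R,s["grip_width"])
E
```

```text
time_s: 11.72
position: [0.479, -0.1686, 0.0221]
tool_rot: [[0.985, -0.171, 0.0], [-0.171, -0.985, -0.0], [0.0, 0.0, -1.0]]
ft_force: [-0.1, 0.0, -0.6]
grip_width: 0.0319
11.725 [ 0.47904697 -0.16860432  0.02208167] [-0.12904429 -0.00808211  0.59869237] [-0.09390316  0.0121035   0.00513431] 0.03193383140265095
```

```bash
python3 -m inch '28 2 0 0 0; 28 4 0 0 0; 28 6 0 0 0; 28 8 0 0 0; 28 9 0 0 0; 28 10 0 0 0; 28 10 0 0 0'
python3 - <<'E'
from h import *
s=env.observe(); p=s["position"];R=s["tool_rot"]; print(s["time_s"],p,s["ft_force"]@R,s["wrist_torque"]@R,s["grip_width"])
E
```

```text
time_s: 12.6
position: [0.488, -0.17, 0.0221]
tool_rot: [[0.985, -0.171, -0.002], [-0.171, -0.985, 0.001], [-0.002, -0.0, -1.0]]
ft_force: [-5.6, -0.0, 3.0]
grip_width: 0.0318
12.6 [ 0.48803663 -0.17002631  0.02213593] [-5.47966237  0.96787052 -3.01762472] [-0.10926656 -0.76127396  0.0507468 ] 0.03184808820593356
```

```bash
python3 - <<'E'
from h import *
import pickle
im=get("wrist"); s=env.observe(); p=s["position"];R=s["tool_rot"]; print(p,s["ft_force"]@R)
cv2.imwrite("pics/w8c.png",cv2.resize(im["color"][120:350,225:415],None,fx=4,fy=2.6,interpolation=cv2.INTER_CUBIC))
print("heights",[(v,round(float(np.median([depthpt(im,u,v)[2] for u in range(308,330,2)])),4)) for v in range(120,320,12)])
g=cv2.cvtColor(im["color"],cv2.COLOR_BGR2GRAY).astype(float); print(list(zip(range(200,250),g[200:250,305:335].mean(1).round(0).astype(int).tolist())))
for v in (215,220,225,230,235): print(v,((onplane(im,319,v,.052)-p)@R).round(4))
E
```

```text
[ 0.48804324 -0.17004391  0.02214054] [-5.71646074  1.39195811 -2.59399094]
heights [(120, 0.0548), (132, 0.0538), (144, 0.0516), (156, 0.0521), (168, 0.0514), (180, 0.0521), (192, 0.0512), (204, 0.0521), (216, 0.0519), (228, 0.0515), (240, 0.0472), (252, 0.0511), (264, 0.0514), (276, 0.0513), (288, 0.0506), (300, 0.0499), (312, 0.0499)]
[(200, 104), (201, 104), (202, 103), (203, 103), (204, 103), (205, 103), (206, 103), (207, 103), (208, 103), (209, 103), (210, 103), (211, 103), (212, 103), (213, 103), (214, 103), (215, 103), (216, 103), (217, 103), (218, 103), (219, 103), (220, 103), (221, 102), (222, 103), (223, 102), (224, 102), (225, 102), (226, 102), (227, 102), (228, 102), (229, 102), (230, 102), (231, 102), (232, 102), (233, 102), (234, 102), (235, 102), (236, 102), (237, 102), (238, 102), (239, 102), (240, 103), (241, 102), (242, 102), (243, 105), (244, 106), (245, 108), (246, 110), (247, 113), (248, 116), (249, 118)]
215 [ 0.0328 -0.0003 -0.0299]
220 [ 0.0308 -0.0003 -0.0299]
225 [ 0.0288 -0.0003 -0.0299]
230 [ 0.0267 -0.0003 -0.0299]
235 [ 0.0247 -0.0003 -0.0299]
```

View pics/w8c.png

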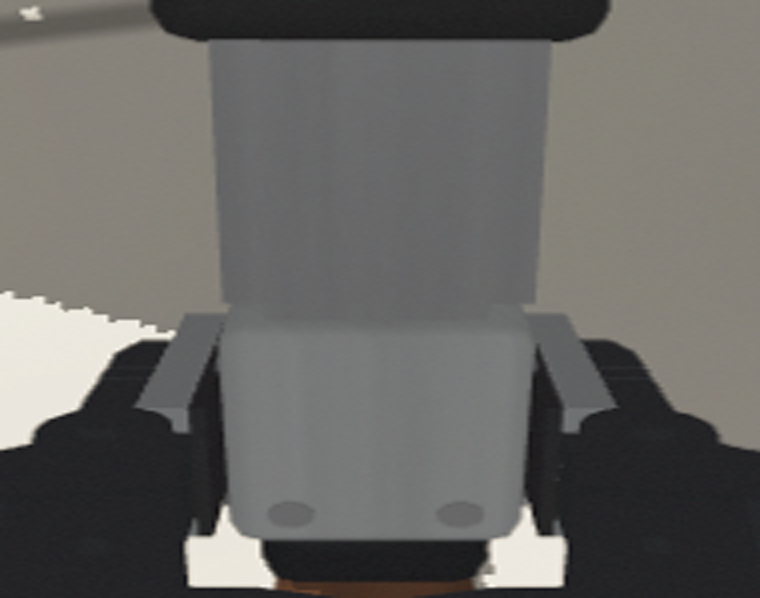

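The picture shows the mouth at about row 236, versus 241 when home on the pot, so roughly 2 mm remain. I'll push in small steps and watch the force.

```bash
python3 -m inch '28 0.5 0 0 0; 28 1 0 0 0; 28 1 0 0 0'; python3 -m inch '28 0.5 0 0 0; 28 1 0 0 0; 28 1 0 0 0'
python3 - <<'E'
from h import *
s=env.observe(); p=s["position"];R=s["tool_rot"]; print(s["time_s"],p,s["ft_force"]@R,s["wrist_torque"]@R,s["grip_width"])
E
```

```text
time_s: 13.02
position: [0.4887, -0.1701, 0.0221]
tool_rot: [[0.985, -0.171, -0.002], [-0.171, -0.985, 0.001], [-0.002, -0.0, -1.0]]
ft_force: [-6.8, 0.2, 3.6]
grip_width: 0.0317
time_s: 13.4
position: [0.4895, -0.1702, 0.0222]
tool_rot: [[0.985, -0.171, -0.003], [-0.171, -0.985, 0.001], [-0.003, -0.0, -1.0]]
ft_force: [-8.6, 0.9, 5.5]
grip_width: 0.0319
13.4 [ 0.48947823 -0.17024979  0.02216697] [-8.64994721  0.57193679 -5.48760349] [-0.21204289 -1.16357791  0.03414846] 0.03186111418076821
```

```bash
python3 -m inch '28 0 0 -0.3 0; 28 0 0 -0.5 0; 28 0 0 -0.5 0'; python3 -m inch '28 0.5 0 0 0; 28 1 0 0 0; 28 1 0 0 0'
python3 - <<'E'
from h import *
s=env.observe(); p=s["position"];R=s["tool_rot"]; print(s["time_s"],p,s["ft_force"]@R,s["wrist_torque"]@R,s["grip_width"])
im=get("wrist")
cv2.imwrite("pics/w9c.png",cv2.resize(im["color"][120:350,225:415],None,fx=4,fy=2.6,interpolation=cv2.INTER_CUBIC))
E
```

```text
time_s: 13.78
position: [0.4901, -0.1704, 0.0224]
tool_rot: [[0.985, -0.171, -0.001], [-0.171, -0.985, 0.001], [-0.001, -0.0, -1.0]]
ft_force: [-4.8, -0.5, -0.2]
grip_width: 0.0319
time_s: 14.15
position: [0.4911, -0.1706, 0.0224]
tool_rot: [[0.985, -0.171, -0.001], [-0.171, -0.985, 0.001], [-0.002, -0.0, -1.0]]
ft_force: [-5.9, 0.7, -0.4]
grip_width: 0.0316
14.15 [ 0.49113445 -0.17056632  0.02244868] [-5.97210588  0.28041344  0.40552137] [-0.12543625 -0.90823928  0.06704446] 0.0316441922075011
```

View pics/w9c.png

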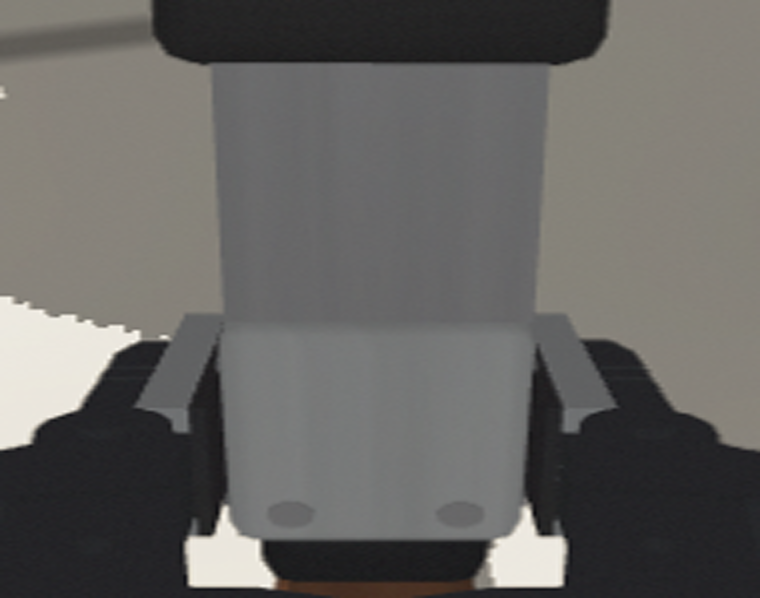

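The mouth now meets the head at crop row ~320, as on the pot. I'll feel for the hard stop.

```bash
python3 -m inch '28 0.3 0 0 0; 28 0.6 0 0 0; 28 0.6 0 0 0';python3 - <<'E'
from h import *
s=env.observe(); p=s["position"];R=s["tool_rot"]; print(s["time_s"],p,s["ft_force"]@R,s["wrist_torque"]@R,s["grip_width"])
E
```

```text
time_s: 14.58
position: [0.4916, -0.1706, 0.0225]
tool_rot: [[0.985, -0.171, -0.002], [-0.171, -0.985, 0.001], [-0.002, -0.0, -1.0]]
ft_force: [-6.5, 0.6, 0.7]
grip_width: 0.032
14.575 [ 0.49156465 -0.17060468  0.02246218] [-6.48897411  0.55060192 -0.7219934 ] [-0.14336855 -1.04407317  0.05280955] 0.03202364630856498
```

```bash
python3 -m inch '28 0.3 0 0 0; 28 0.6 0 -0.1 0; 28 0.6 0 -0.1 0';python3 - <<'E'
from h import *
s=env.observe(); p=s["position"];R=s["tool_rot"]; print(s["time_s"],p,s["ft_force"]@R,s["wrist_torque"]@R,s["grip_width"])
E
```

```text
time_s: 14.95
position: [0.4921, -0.1707, 0.0225]
tool_rot: [[0.985, -0.171, -0.002], [-0.171, -0.985, 0.001], [-0.002, -0.0, -1.0]]
ft_force: [-6.5, -0.3, 1.5]
grip_width: 0.0318
14.95 [ 0.49214489 -0.17072712  0.02254596] [-6.37160561  1.36139408 -1.50779892] [-0.18718691 -1.04618183 -0.01572297] 0.03182839640349006
```

```bash
python3 -m inch '28 0.3 0 0 0; 28 0.6 0 -0.1 0; 28 0.6 0 -0.1 0';python3 - <<'E'
from h import *
s=env.observe(); p=s["position"];R=s["tool_rot"]; print(s["time_s"],p,s["ft_force"]@R,s["wrist_torque"]@R,s["grip_width"])
im=get("wrist")
cv2.imwrite("pics/w10c.png",cv2.resize(im["color"][120:350,225:415],None,fx=4,fy=2.6,interpolation=cv2.INTER_CUBIC))
E
```

```text
time_s: 15.32
position: [0.4922, -0.1707, 0.0225]
tool_rot: [[0.985, -0.171, -0.003], [-0.171, -0.985, 0.001], [-0.003, -0.001, -1.0]]
ft_force: [-9.2, -0.2, 1.1]
grip_width: 0.0317
15.325 [ 0.49218272 -0.17072294  0.02251814] [-9.00675042  1.75068276 -1.09497723] [-0.24280305 -1.37814077  0.08518553] 0.031676413207987496
```

View pics/w10c.png

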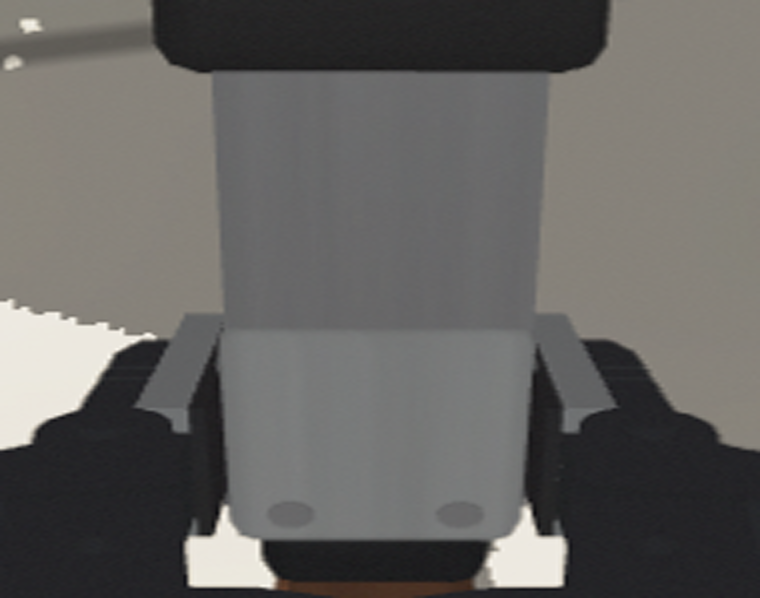

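The position stopped while the force rose to 9 N, and the shoulder meets the mouth. It is home, so I'll open slowly while still pressing.

```bash
python3 -m inch '34 0 0 0 0; 36 0 0 0 0; 38 0 0 0 0; 40 0 0 0 0; 42 0 0 0 0; 44 0 0 0 0; 46 0 0 0 0; 50 0 0 0 0; 52 0 0 0 0' 20
python3 - <<'E'
from h import *
s=env.observe(); p=s["position"];R=s["tool_rot"]; print(s["time_s"],p,s["ft_force"]@R,s["wrist_torque"]@R,s["grip_width"])
im=get("wrist")
cv2.imwrite("pics/w11c.png",cv2.resize(im["color"][120:350,225:415],None,fx=4,fy=2.6,interpolation=cv2.INTER_CUBIC))
E
```

```text
time_s: 16.5
position: [0.4938, -0.1713, 0.023]
tool_rot: [[0.985, -0.171, 0.001], [-0.171, -0.985, -0.0], [0.001, 0.0, -1.0]]
ft_force: [0.9, 0.2, -0.7]
grip_width: 0.0518
16.5 [ 0.49381289 -0.17126229  0.02301756] [ 0.83224837 -0.38648782  0.73412805] [-0.00118556 -0.02175623 -0.04360627] 0.05175865565803593
```

View pics/w11c.png

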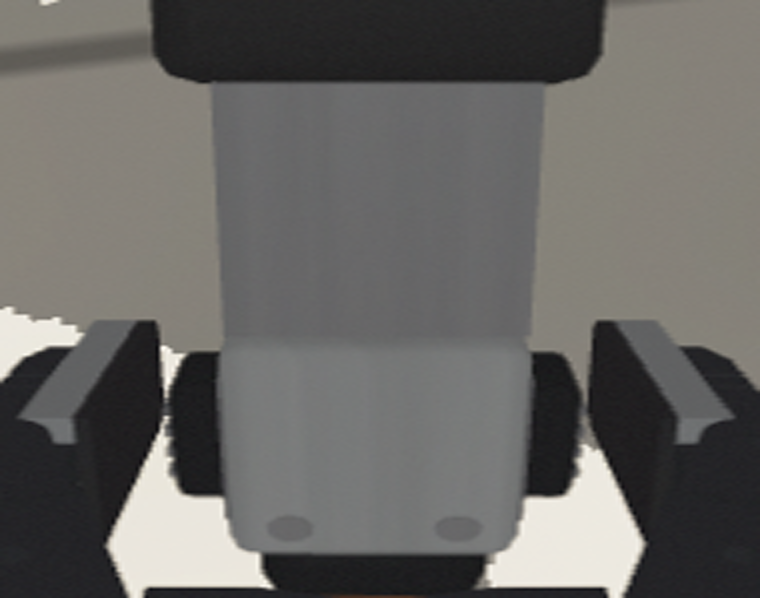

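Both buttons have sprung out, the shoulder is at the mouth, and the pads are clear. I'll open wide, rise straight up and look again.

```bash
python3 -m inch '58 0 0 0 0; 66 0 0 0 0; 75 0 0 -8 0; 80 0 0 -30 0; 80 0 0 -70 0; 80 0 0 -120 0; 80 0 0 -170 0; 80 0 0 -208 0; 80 0 0 -208 0; 80 0 0 -208 0'
python3 - <<'E'
from h import *
import pickle
s=env.observe(); p=s["position"];R=s["tool_rot"]; print(s["time_s"],p,s["ft_force"])
im=get("wrist"); s=env.observe(); pickle.dump(im,open("w12.pkl","wb"))
c=im["color"]; cv2.imwrite("pics/w12c.png",cv2.resize(c[90:290,270:370],None,fx=5,fy=3,interpolation=cv2.INTER_CUBIC)); cv2.imwrite("pics/w12.png",c)
t=get("top"); pickle.dump(t,open("top12.pkl","wb")); cv2.imwrite("pics/top12.png",t["color"])
E
```

```text
time_s: 17.8
position: [0.493, -0.1708, 0.2303]
tool_rot: [[0.985, -0.171, -0.001], [-0.171, -0.985, 0.001], [-0.001, -0.0, -1.0]]
ft_force: [0.5, -0.2, 0.2]
grip_width: 0.0798
17.8 [ 0.49302343 -0.17083209  0.23029728] [ 0.45470515 -0.20785721  0.23250689]
```

View pics/w12.png

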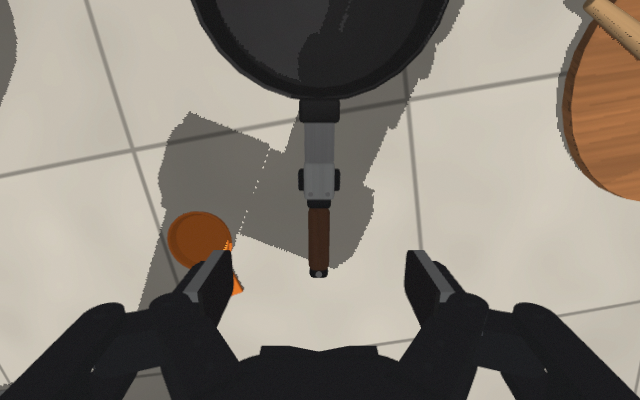

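View pics/w12c.png

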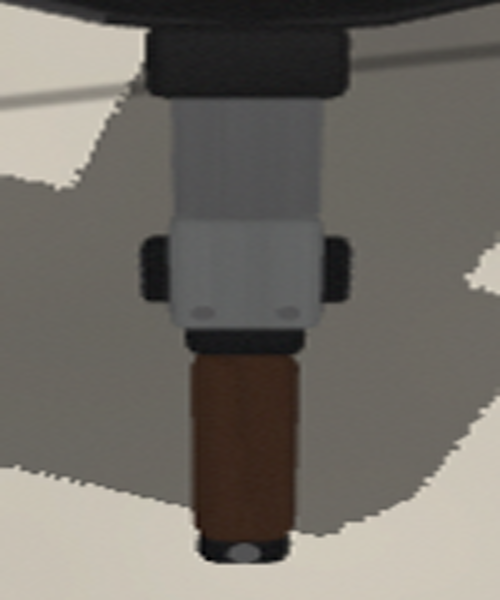

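View pics/top12.png

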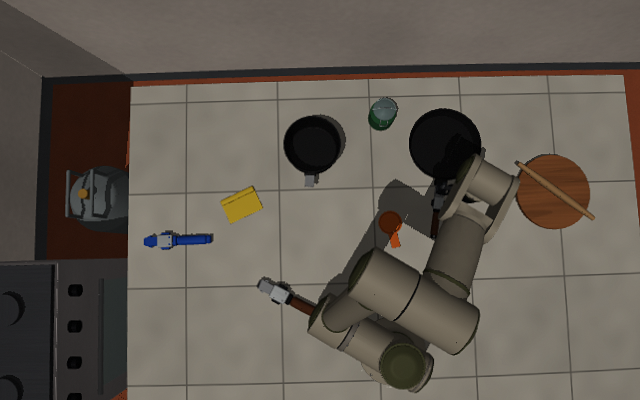

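The handle is in the griddle's bracket with both buttons standing out, at (301,180) and (337,180). The pot's bracket at (310,181) is empty. Last numeric checks: button span, pan displacement, and handle position.

```bash
python3 - <<'E'
from h import *
import pickle
im=pickle.load(open("w12.pkl","rb")); w1=pickle.load(open("w1.pkl","rb"))
def line(im,rows,a,b,z):
    E_=edges(im,*rows,a,b)
    L=np.array([onplane(im,u,v,z)[:2] for v,u,_ in E_]); R=np.array([onplane(im,u,v,z)[:2] for v,_,u in E_])
    M=np.median((L+R)/2*1000,0); print("w",(np.linalg.norm(L-R,axis=1)*1000).round(1),"mid",M.round(1)); return M
line(im,(172,190),(293,304),(334,345),.049)
line(im,(168,196),(300,311),(329,337),.0525)
def lugrow(im):
    g=cv2.cvtColor(im["color"],cv2.COLOR_BGR2GRAY).astype(float)[:,308:330].mean(1); d=np.abs(np.gradient(g)); k=115+int(np.argmax(d[115:132])); y0,y1,y2=d[k-1:k+2]; return k+.5*(y0-y2)/(y0-2*y1+y2)
for i in (w1,im): r=lugrow(i); print("lug front",r,(onplane(i,319,r,.05225)*1000).round(1))
line(w1,(128,156),(296,310),(326,340),.05225); line(im,(128,156),(297,311),(327,341),.05225)
g=cv2.cvtColor(im["color"],cv2.COLOR_BGR2GRAY)[:,308:330].mean(1).round(0); print(g[158:168],g[194:204])
a=pickle.load(open("top0.pkl","rb"))["color"]; b=pickle.load(open("top12.pkl","rb"))["color"]
for n,(r0,r1,c0,c1) in dict(pot=(105,170,275,350),jar=(92,135,362,402),scr=(180,228,215,268),grid=(103,140,405,460)).items():
    A=cv2.cvtColor(a[r0:r1,c0:c1],cv2.COLOR_BGR2GRAY).astype(np.float32);B=cv2.cvtColor(b[r0:r1,c0:c1],cv2.COLOR_BGR2GRAY).astype(np.float32)
    print(n,cv2.phaseCorrelate(A,B)[0])
E
```

```text
w [43.3 44.  43.7 43.7 43.6 43.7 43.6 43.6 43.3] mid [ 491.6 -170. ]
w [34.9 31.7 31.8 31.8 31.7 31.7 31.6 31.7 31.7 31.7 31.6 30.9 33.7 27.6] mid [ 491.3 -170. ]
lug front 123.65141955835962 [ 549.2 -181.9   52.3]
lug front 122.26736493936053 [ 549.7 -180.6   52.3]
w [30.1 30.2 30.1 30.1 30.  30.  29.9 29.9 29.9 29.9 30.  29.9 29.8 29.7] mid [ 532.8 -177.5]
w [30.2 30.  29.9 29.9 29.9 30.  30.1 30.2 30.3 30.1 29.9 30.  30.  29.9] mid [ 531.6 -177.3]
[83. 82. 82. 82. 82. 88. 94. 97. 98. 98.] [90. 91. 94. 97. 93. 66. 35. 25. 25. 25.]
pot (0.5392564392917123, 0.0012780976549322531)
jar (0.019206833067773488, 0.5070406950893265)
scr (0.016834471484813207, 0.03861356808545935)
grid (0.019988623099330027, 0.01872634131074591)
```

```bash
python3 - <<'E'
from h import *
print(env.close_job())
E
```

```text
the job is handed in; nothing more can be done
None
```

I moved the clip-on handle from the saucepan to the chapati pan and handed the job in after about 18 s. No verdict is reported.

I squeezed both buttons fully in (fingers at 31.8 mm), drew the handle about 60 mm straight back and carried it over. I slid it into the chapati pan's bracket until it stopped dead at 9 N. Then I opened the fingers slowly, so the buttons sprang out while the handle was still being pressed home, and rose clear.

**Last checks:**
- **Buttons:** they measure about 43.6 mm across (44 when fully out).
- **Fit:** the handle's shoulder is flush with the bracket's mouth. I didn't measure its distance from the pan's axis directly.
- **Chapati pan:** it moved no more than about 0.5 mm.
- **Scraper, jar and spoon rest:** the scraper shows no shift. The jar's image shift was about 0.5 px (roughly 1.5 mm), well under its 15 mm limit. The spoon rest I checked by eye only.
- **Saucepan:** its image shift was about 0.5 px, up to about 1.8 mm. I think this is a shadow change, and it is well under the 5 mm limit either way.

**Disagreement on the way in:** the handle began to bind against the bracket near home, pushing the tool up with about 5 N. I raised the tool 0.5 mm and it slid in freely.

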